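Press a tile into its edge trim with a ratchet clamp

TASK

Use the scissor clamp on the bench to press the loose blue tile fully home in its metal edge trim: close the handles gently until the ratchet catches with the tile held firmly against the trim, going no tighter than the first catch that holds it (the next may crack the tile), and let go so that the ratchet alone holds it for a moment. Then release the ratchet by pressing the tall movable handle grip sideways to the plane of the scissors (straight down) and let the handles spring fully open, leaving the tile home in the trim. Do not touch the tile with the gripper, do not force the clamp, and leave everything else on the bench alone.

Things in the scene. Friction and masses are not known exactly. Their poses are not given: they have to be found in the camera images.
- clamp: Steel scissor clamp fixed flat on the bench; 150 x 135 mm plywood bed, 20 mm thick, under its jaws (x -10 to 140, y -62 to 73 mm). Origin: on the vertical pivot axis, at bench height. x axis: from the handles (-x) to the jaws (+x); y to the left seen that way; z up. 'Clamp x, y' below means this frame. Pivot post 58 mm tall.
- fixed_grip_top (a point): Centre of the top of the fixed handle grip, a black bar 44 mm along clamp x, 14 mm wide, 22 mm tall, top 57 mm above the bench, at clamp x -130, y -28. It is rigid with the clamp and never moves.
- grip_top (a point): Centre of the flat top of the movable grip, a black bar 44 mm long, 14 mm wide, 35 mm tall, top 70 mm above the bench. Open: at clamp x -130, y +28 (133 mm from the pivot); closing swings it towards the fixed grip (to clamp -y), at most to y -7. Push its outer (+y) face, or squeeze both grips (70 mm over both when open). No-load closing force 2 to 3 N.
- handle (a joint): Closing angle of the movable handle about the pivot, rad: 0 fully open (spring-held), 0.27 hard stop. Three ratchet catches hold it at about 0.09, 0.16 and 0.23 (less under load); push to about 0.107, 0.18 and 0.25 for each to snap in, then ease off slowly. Riding over a tooth adds up to about 7 N at the grip; a tile that is home adds 3 N or more. From catch to catch the nose advances 6 mm.
- grip (a joint): How far the movable grip is pressed straight down (m): 0 free, 0.008 hard stop. Springy: about 5 N starts it, 0.0045 clears the ratchet teeth (7 to 12 N). Held down, the handle is free to swing open, though a finger's friction can drag it: draw it outwards (clamp +y) while down until the angle is below 0.05, then lift. Closing over a tooth also dips it by up to 4 mm; it snaps up behind the tooth.
- rack_mid (a point): Top of the ratchet rack, a fixed 12 mm wide steel bar across the shanks, at clamp x -90, y 0, 60 mm above the bench; it spans y -26 to +20. Its three teeth point down; a small roller on the movable handle catches behind them.
- nose (a point): Middle of the jaw's rubber nose, an upright 16 mm cylinder, 14 mm tall, 28 mm above the bench. It swings with the handle about the pivot (85 mm away; open at clamp x 75, y -41) and pushes the tile to clamp +y. It is spring-mounted: once the tile is home it yields from 4 N at 1.2 N per mm, up to 18 mm. More than about 17 N on the tile cracks it.
- trim: Aluminium edge trim, a 64 mm long channel on the bed along clamp x, 14 mm tall, fixed but set differently each time (clamp y 30 to 40 mm). Axes parallel to the clamp's; origin: centre of underside, 20 mm above the bench. Wall face 6 mm to -y of the origin, lip 12 to 14 mm above the bed reaching 4 mm further over the tile's edge. Tile home: its origin 31 mm to -y of the trim's origin.
- tile: Loose glazed blue tile 50 x 50 x 8 mm, 45 g, lying on the bed between jaw nose and trim, 4 to 6 mm short of home. Origin: centre of its underside, axes parallel to its edges.
- pen: Marker pen 110 mm long, 12 mm thick, lying beside the clamp. Leave alone.
- tub: Small white bowl, 64 mm wide, 35 mm tall, beside the clamp. Leave alone.
- offcut: White tile offcut 70 x 40 x 8 mm beside the clamp. Leave alone.
- nippers: Tile nippers with yellow handles, 220 mm long. Leave alone.
- bowl: Black plastic bowl, 150 mm wide, 60 mm tall. Leave alone.
- ruler: Steel ruler 300 x 30 x 4 mm. Leave alone.
There are look-alikes about, which are no part of the job. Several things have the shape of the tile; the one meant has the colours described above.

How it is judged (in metres and radians):
On the way:
1. the ratchet alone, nothing touching the clamp, holds the tile home in the trim for 0.3 s (value of joint handle above 0.085 rad and contact force between each of the arm, the fingers and clamp below 0.3 N and contact force between tile and trim above 2.5 N and y of tile in the frame of trim above -0.0325 m), for 0.3 s.
At the end, for the whole second after the job is handed in: The handle is sprung open (below 0.03 rad) and at rest, and the tile lies flat and still, home in the trim: its edge within 2 mm of the trim's wall and parallel to it within 0.05 rad (value of joint handle below 0.03 rad and velocity of joint handle below 0.02 rad/s and y of tile in the frame of trim between -0.033 and -0.029 m and angle between the x axis of tile and the x axis of trim, either way round below 0.05 rad and angle between tile's own z axis and vertical below 0.05 rad and linear speed of tile below 0.01 m/s); the robot touches nothing.
It fails at once if the tile is pressed against the trim with more than 17 N (it cracks) (contact force between tile and trim above 17 N).
It fails at once if the gripper forces the clamp with more than 40 N (contact force between the fingers and clamp above 40 N).
It fails at once if the gripper touches the tile (contact force between the fingers and tile above 0.5 N).
It fails at once if a bystander is moved more than 20 mm (distance of any of pen, tub, offcut, nippers, bowl, ruler from where it was at the start of the episode above 0.02 m).
It also fails if it takes over 56 s, if anything falls off the work surface, if the arm or the gripper's body presses on something with over 40 N, if the wrist force passes 120 N, or if a joint passes its speed limit or range.

ROBOT

A 6-joint arm with a two-finger parallel gripper is mounted at the origin on the work surface. World frame = base frame: x ahead of the robot, y to its left, z up, the work surface at z = 0. Lengths are in m, angles in degrees, forces in N, time in s.
With the tool pointing down it reaches from about 0.325 to 0.9 m from the base axis. Payload 6.1 kg.
Tool frame: the origin (TCP) lies at the very end of the fingers, on their centre line; the grasp point (between the pads) lies 19 mm behind it; z points along the fingers, y is the direction in which the jaws open and shut (so a half turn about z gives the same grasp; the last joint's range is limited). The gripper opens to 87 mm and grips with 3 to 60 N. Pads are 19 mm wide; open, the fingers measure 117 mm over their backs; the gripper's body (75 mm by 190 mm) begins 51 mm behind the grasp point.
Start: joints at [-70.308, 12.628, 87.462, -0, 79.91, -7.225], TCP at [0.283, -0.557, 0.223] pointing down, gripper open.
Joint ranges: [-170.65, 170.65], [-52.31, 119.04], [5.05, 147.46], [-71.25, 251.25], [11.57, 151.72], [-153.62, 153.62]. Speed limits (degrees/s): [147.25, 147.25, 172.46, 180, 180, 180].

INTERFACE

Orientations are given as a 3x3 rotation matrix whose columns are the frame's x, y, z axes.
In Python, from plant import env gives the robot as it stands.
- The arm moves only by the tool move_arm, never from a script. Its argument "rows" is a list that holds one entry, the list of rows, each a list of 6 numbers: the shift along the tool's x, y, z in m, then the turn, a rotation vector about the tool's x, y, z in degrees. In form: [[[x, y, z, rx, ry, rz], ...]]. A call has 1 to 12 rows; each row shifts and turns the pose as measured when the row begins, along the tool's axes as they then stand; what a row does not reach is not made up. A row lasts 1/8 s, in which the tool goes at most 62.5 mm and 10.7 degrees, less where a joint would pass 70% of its speed; a pose out of reach is approached as far as the arm can. A call is refused whole if a number of a shift passes 0.0625 or a number of a turn 10.7, either way. A call with a gripper value outside its range is refused whole. "claw" is the opening in per cent of the stroke, from 0 (shut) to 100 (fully open), set as the call begins (left out, the last holds). The fingers move at their own pace and stop on an object; "grip_force" is the grip in N (left out, the last holds). Time passes only in rows, so rows that do not move let the fingers close. It gives the time, the measured TCP pose, the force and the opening at its end, in the units of the state.
- env.get_obs(): the state, without advancing time (a new reading comes with each control period).
- env.snapshot(name): name is "scene" or "top" or "wrist"; returns (picture, depth): 420x560x3 uint8, red, green, blue; 420x560 float32, m along the optical axis (not along the pixel's ray), 0 where there is no reading.
- env.camera_info(name): a dict with "fx", "fy", "cx", "cy" (pixels), "k1" (the pictures are not rectified: a ray, as slopes to the right and down, at radius r is drawn at 1 + k1 r^2 times it, then the intrinsics apply), "position" and "orientation" of the camera in the world. Camera axes: x right, y down, z forward; pixel columns grow to the right and rows downward; lengths in m; the calibration is good to about 2 mm. A picture is of the moment at which its call begins: read the wrist's pose just before it. camera_info takes no time and is no camera call; for the wrist camera it gives the pose at the moment of the call.
- env.sign_off(): hands the job in, once; it reports no verdict.
The state is a dict: "time": time; "joint_positions": joint angles; "qvel": joint speeds; "tau": joint torques, N m; "position": TCP position; "eef_rot": TCP orientation; "force": force on the tool from outside, world axes, zero at the start; "wrist_torque": the same for the moment, N m; "gripper_width": opening from 0.0 (shut) to 1.0 (fully open).
Only numpy, scipy, OpenCV 4.12 (cv2) and the standard library are available. Lean on these libraries where they do the work, as an engineer would, in place of code of your own. Each camera call takes 0.05 s, during which the arm holds its last target.

## Working session

There is one attempt and no reset: what is moved stays moved. The work goes in short steps, Python scripts to look and compute and a tool call to move; the robot and the scene stay as the last step left them, time stands still between calls to the robot, and variables do not carry over. Pictures are saved under pics/ and viewed, and the job is handed in when it is done.

Besides the shell and the picture viewer there is one more tool, called as name([rows], argument=value, ...), one row to a line, values as JSON. move_arm: Moves the arm, as the interface text tells. Its arguments: {"type":"object","properties":{"rows":{"type":"array","items":{"type":"array","items":{"type":"array","items":{"type":"number"}}}},"claw":{"type":"number"},"grip_force":{"type":"number"}},"required":["rows"]}

```bash
ls; mkdir -p pics
python3 - <<'E'
from plant import env
import cv2
o=env.get_obs(); print({k:o[k] for k in('time','position','eef_rot','force','gripper_width')})
import numpy as np
for n in("top","scene"):
    p,d=env.snapshot(n); cv2.imwrite(f"pics/{n}0.png",p[:,:,::-1]); np.savez(f"pics/{n}0.npz",p=p,d=d); print(env.camera_info(n))
E
```

```text
pics
{'time': 0.0, 'position': array([ 0.28271327, -0.5566828 ,  0.22142715]), 'eef_rot': array([[ 8.91648780e-01,  4.52727259e-01, -6.93926895e-04],
       [ 4.52727741e-01, -8.91646921e-01,  1.83306154e-03],
       [ 2.11139147e-04, -1.94860704e-03, -9.99998079e-01]]), 'force': array([-0.30596816, -0.10465184,  0.45187073]), 'gripper_width': 0.9970480806089417}
{'fx': 542.4962678161203, 'fy': 542.4962678161203, 'cx': 278.63054440845696, 'cy': 209.4903271592499, 'k1': 0.013641008946531138, 'position': array([0.33866642, 0.03487662, 1.35495881]), 'orientation': array([[-0.07775996, -0.97542432,  0.20615719],
       [-0.99695721,  0.07494775, -0.02142781],
       [ 0.0054502 , -0.20719612, -0.97828424]])}
{'fx': 403.74032086801134, 'fy': 403.74032086801134, 'cx': 278.08232191819815, 'cy': 208.96590361685574, 'k1': -0.10701791087571251, 'position': array([ 1.40017521, -0.40406539,  0.85808238]), 'orientation': array([[ 0.44689869,  0.59566987, -0.66742712],
       [ 0.89452278, -0.28878367,  0.34122277],
       [ 0.01051407, -0.74952078, -0.66189732]])}
```

View pics/top0.png

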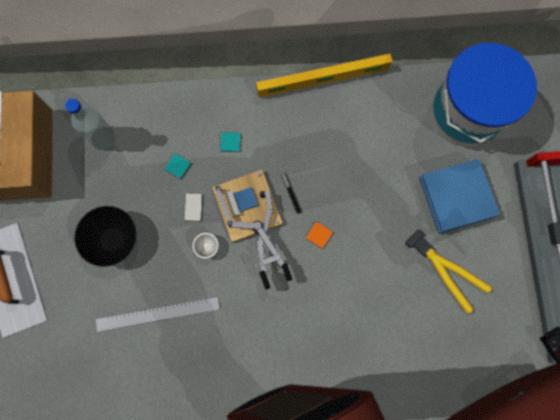

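View pics/scene0.png

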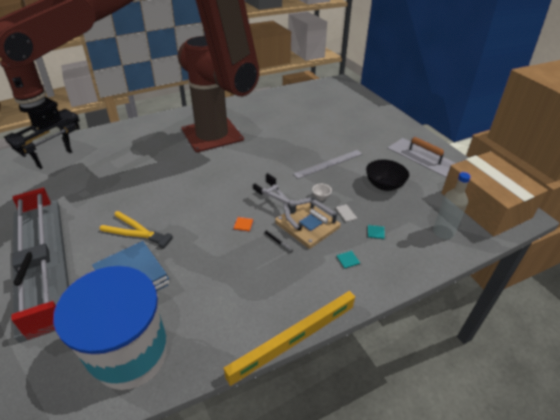

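The top view shows the clamp at about (255,225): the bed with the blue tile at (247,198), grips at (265,280) and (287,272). The tile-shaped look-alikes are teal at (230,141) and (178,166), and orange at (320,235). The tile on the bed is the only blue one. I'll enlarge to confirm.

```bash
cat > h.py <<'E'
import numpy as np,cv2
def ray(ci,u,v):
    K=np.array([[ci['fx'],0,ci['cx']],[0,ci['fy'],ci['cy']],[0,0,1.]])
    xd,yd=(u-ci['cx'])/ci['fx'],(v-ci['cy'])/ci['fy']
    x,y=xd,yd
    for _ in range(20):
        s=1+ci['k1']*(x*x+y*y); x,y=xd/s,yd/s
    return np.array([x,y,1.])
def onplane(ci,u,v,z):
    r=ci['orientation']@ray(ci,u,v); p=ci['position']; return p+r*(z-p[2])/r[2]
def atdepth(ci,u,v,d): return ci['position']+ci['orientation']@ray(ci,u,v)*d
def proj(ci,P):
    q=ci['orientation'].T@(np.asarray(P)-ci['position']); x,y=q[:2]/q[2]; s=1+ci['k1']*(x*x+y*y)
    return np.array([ci['fx']*x*s+ci['cx'],ci['fy']*y*s+ci['cy']])
E
python3 - <<'E'
import cv2
p=cv2.imread('pics/top0.png')[160:300,180:320]
cv2.imwrite('pics/topcrop.png',cv2.resize(p,(600,600),interpolation=cv2.INTER_CUBIC))
p=cv2.imread('pics/scene0.png')[165:255,235:365]
cv2.imwrite('pics/scenecrop.png',cv2.resize(p,(780,540),interpolation=cv2.INTER_CUBIC))
E
```

```text
(no output)
```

View pics/topcrop.png

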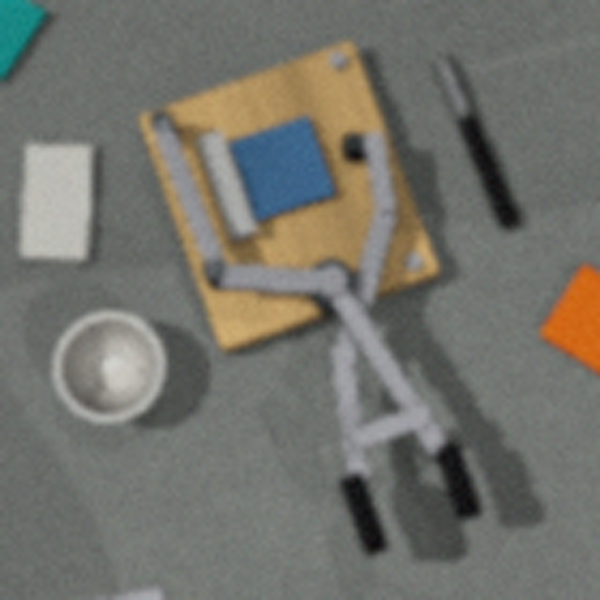

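View pics/scenecrop.png

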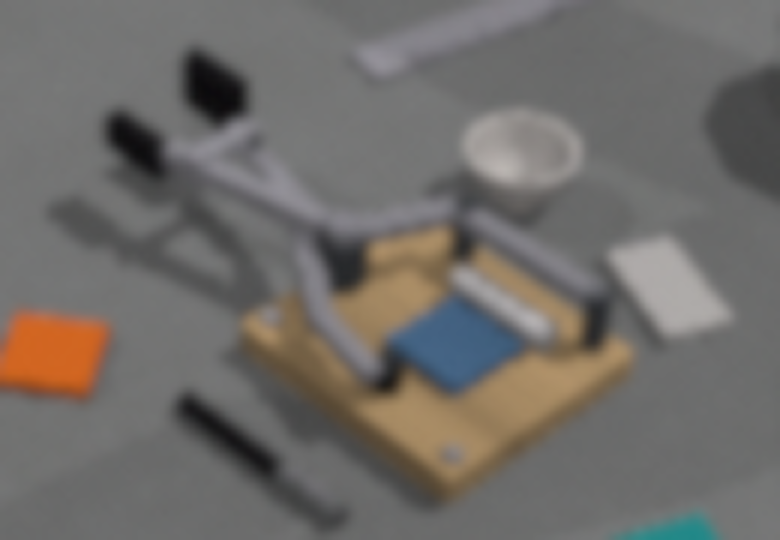

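```bash
cat > fit.py <<'E'
from plant import env
from h import *
from scipy.optimize import least_squares
ci=env.camera_info('top')
def full(c,r,s=600/140.,ox=180,oy=160): return ox+(c+.5)/s-.5, oy+(r+.5)/s-.5
obs=[((-10,73,20),(225,348)),((-10,-62,20),(440,272)),((140,-62,20),(352,42)),((140,73,20),(142,117)),((-130,28,70),(363,513)),((-130,-28,57),(461,480)),((0,0,58),(334,281))]
L=np.array([o[0] for o in obs])/1000.
W=np.array([onplane(ci,*full(*o[1]),o[0][2]/1000.) for o in obs])
f=lambda q:np.concatenate([(np.c_[np.cos(q[2])*L[:,0]-np.sin(q[2])*L[:,1]+q[0],np.sin(q[2])*L[:,0]+np.cos(q[2])*L[:,1]+q[1]]-W[:,:2]).ravel()])
m=least_squares(f,[.5,0,0],loss='soft_l1',f_scale=.002) if 0 else least_squares(f,[W[:,0].mean(),W[:,1].mean(),0.])
print(m.x,np.degrees(m.x[2]));print((f(m.x).reshape(-1,2)*1000).round(1)); print(W.round(4))
np.save('clamp.npy',m.x)
E
python3 fit.py
```

```text
[0.57711319 0.06071902 0.27491135] 15.751260004599391
[[-1.9  1.3]
 [-0.3 -0.9]
 [ 1.1 -1.4]
 [ 0.9  1.3]
 [ 0.  -1.1]
 [ 0.1  0.6]
 [ 0.   0.2]]
[[ 0.5496  0.127   0.02  ]
 [ 0.5846 -0.0008  0.02  ]
 [ 0.7276  0.0405  0.02  ]
 [ 0.6911  0.1676  0.02  ]
 [ 0.4444  0.0534  0.07  ]
 [ 0.4595 -0.0021  0.057 ]
 [ 0.5771  0.0605  0.058 ]]
```

```bash
cat >> h.py <<'E'
q=np.load('clamp.npy'); c,s=np.cos(q[2]),np.sin(q[2]); Rc=np.array([[c,-s,0],[s,c,0],[0,0,1]]); tc=np.array([q[0],q[1],0])
def c2w(p): return Rc@(np.array(p)/1000.)+tc
def w2c(P): return Rc.T@(np.array(P)-tc)*1000
def st(o):
    R=o['eef_rot']
    print('t',round(o['time'],2),'clampTCP',w2c(o['position']).round(1),'yaw_y',np.degrees(np.arctan2(R[1,1],R[0,1])).round(2),'Fclamp',(Rc.T@o['force']).round(2),'w',round(o['gripper_width'],3),'tilt',np.degrees(R[:2,2]).round(2))
def to(o,p): # tool shift needed to clamp point
    print('shift tool',(o['eef_rot'].T@(c2w(p)-o['position'])).round(4))
E
python3 - <<'E'
from plant import env
from h import *
o=env.get_obs(); st(o); ci=env.camera_info('wrist'); R=o['eef_rot']
print('cam in tool',R.T@(ci['position']-o['position']),(R.T@ci['orientation']).round(3),ci['fx'])
to(o,(0,20,250)); to(o,(-130,75,110))
E
```

```text
t 0.1 clampTCP [-450.9 -514.4  221.5] yaw_y -63.08 Fclamp [0.11 0.37 1.19] w 0.999 tilt [-0.03  0.1 ]
cam in tool [ 0.07588162 -0.0003416  -0.16301433] [[ 0.001 -0.961 -0.275]
 [ 1.     0.002 -0.001]
 [ 0.001 -0.275  0.961]] 290.838626572279
shift tool [ 0.5459 -0.437  -0.0275]
shift tool [ 0.429  -0.5159  0.1126]
```

move_arm([
  [[0.045,-0.036,0,0,0,0],[0.045,-0.036,0,0,0,0],[0.045,-0.036,0,0,0,0],[0.045,-0.036,0,0,0,0],[0.045,-0.036,0,0,0,0],[0.045,-0.036,0,0,0,0],[0.045,-0.036,0,0,0,0],[0.045,-0.036,0,0,0,0],[0.045,-0.036,0,0,0,0],[0.045,-0.036,0,0,0,0],[0,0,0,0,0,5.5],[0,0,0,0,0,5.6]],
], claw=0)

```text
time: 1.6
position: [0.5258, -0.0133, 0.2177]
eef_rot: [[0.964, 0.267, -0.005], [0.267, -0.964, 0.007], [-0.003, -0.008, -1.0]]
force: [-0.3, -0.5, 0.4]
gripper_width: 0.005
```

Run:
```python
from plant import env
from h import *
o=env.get_obs(); st(o); to(o,(20,60,150)); to(o,(-130,75,110))
p,d=env.snapshot('wrist'); cv2.imwrite('pics/w1.png',p[:,:,::-1])
```

```text
t 1.6 clampTCP [-69.5 -57.3 217.7] yaw_y -74.54 Fclamp [-0.47 -0.38  0.35] w 0.005 tilt [-0.26  0.38]
shift tool [ 0.0891 -0.1173  0.0683]
shift tool [-0.0609 -0.1312  0.1088]
```

View pics/w1.png

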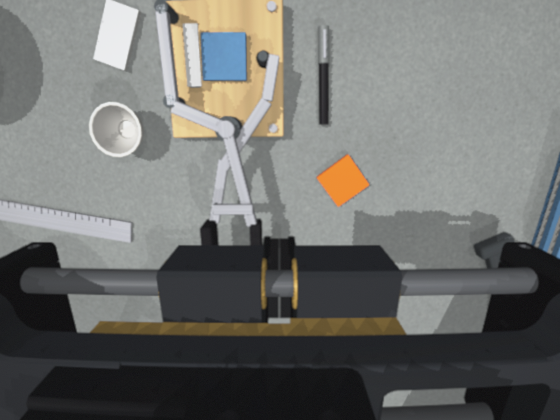

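The wrist view shows the blue tile at (224,57), white/silver trim at (193,55), nose at (263,58), pivot at (230,128), movable grip at (209,234) and fixed grip at (256,234). I'll move lower and centre for a sharper measurement.

move_arm([
  [[0.005,-0.039,0.035,0,0,0.3],[0.005,-0.039,0.035,0,0,-0.5],[0,0,0,0,0,0]],
])

```text
time: 2.02
position: [0.5145, 0.066, 0.1461]
eef_rot: [[0.963, 0.268, -0.004], [0.268, -0.963, 0.006], [-0.002, -0.007, -1.0]]
force: [-0.4, 0.1, 0.5]
gripper_width: 0.004
```

Run:
```python
from plant import env
from h import *
import pickle
o=env.get_obs(); st(o); ci=env.camera_info('wrist')
p,d=env.snapshot('wrist'); cv2.imwrite('pics/w2.png',p[:,:,::-1]); pickle.dump((ci,p,d,o),open('w2.pkl','wb'))
```

```text
t 2.02 clampTCP [-58.8  22.1 146.1] yaw_y -74.45 Fclamp [-0.41  0.2   0.47] w 0.004 tilt [-0.24  0.36]
```

View pics/w2.png

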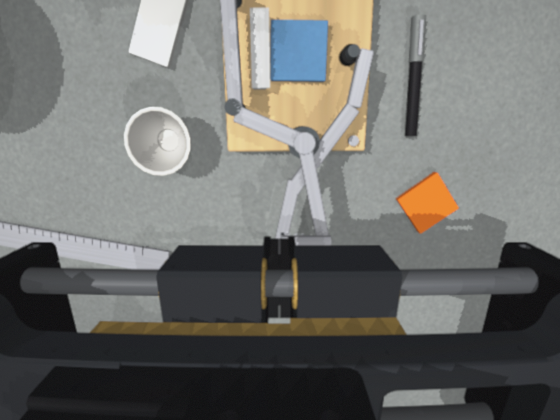

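Run:
```python
from h import *
import pickle
ci,p,d,o=pickle.load(open('w2.pkl','rb'))
cv2.imwrite('pics/w2c.png',cv2.resize(p[0:160,215:385,::-1],(765,720)[::1],interpolation=cv2.INTER_CUBIC)[:600])
hsv=cv2.cvtColor(p,cv2.COLOR_RGB2HSV)
m=cv2.inRange(hsv,(95,90,60),(125,255,255)); m[:,:240]=0;m[130:]=0;m[:,360:]=0
cs,_=cv2.findContours(m,0,1); c=max(cs,key=cv2.contourArea); r=cv2.minAreaRect(c); b=cv2.boxPoints(r); print(r,c.reshape(-1,2).min(0),c.reshape(-1,2).max(0))
for k in b: print(k,w2c(onplane(ci,*k,.028)).round(1))
print('tile c',w2c(onplane(ci,*r[0],.028)).round(1))
print('pivot',w2c(onplane(ci,304.5,141,.058)),'bed bl',w2c(onplane(ci,228,151,.02)))
# rows profile across trim
for v in(30,50,70): print(v,[(u,tuple(p[v,u])) for u in range(246,278)])
```

```text
((298.5, 50.0), (60.0, 55.0), 90.0) [271  20] [326  80]
[271.  20.] [104.2  30.1  28. ]
[326.  20.] [104.1 -17.5  28. ]
[326.  80.] [ 55.  -19.1  28. ]
[271.  80.] [55.  30.5 28. ]
tile c [79.9  6.  28. ]
pivot [ 2.61984114  1.56286641 58.        ] bed bl [-9.08169956 73.66517383 20.        ]
30 [(246, (np.uint8(170), np.uint8(146), np.uint8(107))), (247, (np.uint8(145), np.uint8(124), np.uint8(92))), (248, (np.uint8(142), np.uint8(122), np.uint8(90))), (249, (np.uint8(143), np.uint8(125), np.uint8(97))), (250, (np.uint8(150), np.uint8(143), np.uint8(130))), (251, (np.uint8(160), np.uint8(160), np.uint8(158))), (252, (np.uint8(163), np.uint8(164), np.uint8(163))), (253, (np.uint8(176), np.uint8(177), np.uint8(177))), (254, (np.uint8(213), np.uint8(214), np.uint8(213))), (255, (np.uint8(219), np.uint8(219), np.uint8(219))), (256, (np.uint8(214), np.uint8(214), np.uint8(214))), (257, (np.uint8(211), np.uint8(211), np.uint8(210))), (258, (np.uint8(209), np.uint8(210), np.uint8(208))), (259, (np.uint8(210), np.uint8(212), np.uint8(210))), (260, (np.uint8(213), np.uint8(214), np.uint8(213
[... 3665 characters left out ...]
)), (265, (np.uint8(221), np.uint8(222), np.uint8(221))), (266, (np.uint8(220), np.uint8(221), np.uint8(221))), (267, (np.uint8(221), np.uint8(222), np.uint8(222))), (268, (np.uint8(222), np.uint8(222), np.uint8(221))), (269, (np.uint8(194), np.uint8(194), np.uint8(190))), (270, (np.uint8(133), np.uint8(139), np.uint8(145))), (271, (np.uint8(86), np.uint8(113), np.uint8(140))), (272, (np.uint8(79), np.uint8(114), np.uint8(147))), (273, (np.uint8(81), np.uint8(116), np.uint8(148))), (274, (np.uint8(83), np.uint8(119), np.uint8(153))), (275, (np.uint8(95), np.uint8(137), np.uint8(174))), (276, (np.uint8(103), np.uint8(149), np.uint8(190))), (277, (np.uint8(105), np.uint8(151), np.uint8(192)))]
```

View pics/w2c.png

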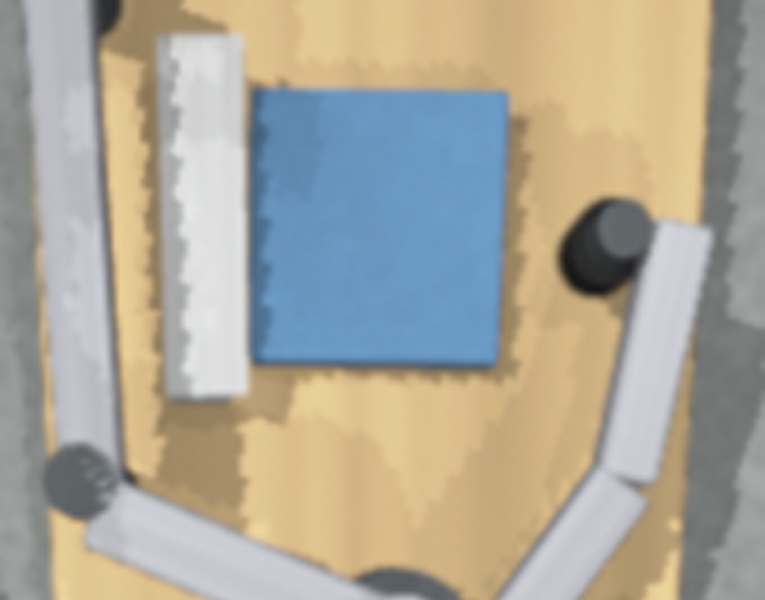

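Run:
```python
from h import *
import pickle
ci,p,d,o=pickle.load(open('w2.pkl','rb'))
for v in (30,50,70):
  print(v,'lip',w2c(onplane(ci,269.6,v,.034)).round(1)[:2],'outer top',w2c(onplane(ci,254.3,v,.034)).round(1)[:2],'tile right',w2c(onplane(ci,327 if v<40 else 326.7 if v<60 else 326,v,.028)).round(1)[:2],)
print('tile left',w2c(onplane(ci,270.8,50,.028)))
u=lambda c,r:(215+(c+.5)/4.5-.5,(r+.5)/4.5-.5)
print('nose top',w2c(onplane(ci,*u(625,228),.035)),'at .045',w2c(onplane(ci,*u(625,228),.045)))
print('nose left foot',w2c(onplane(ci,*u(563,253),.021)))
print('bed L',w2c(onplane(ci,*u(42,400),.02)),'bed R',w2c(onplane(ci,*u(693,400),.02)))
print('pivot',w2c(onplane(ci,304.5,141,.058)))
print('proj',[proj(ci,c2w(x)).round(1) for x in((0,0,58),(140,73,20),(-10,73,20),(-10,-62,20))])
```

```text
30 lip [94.5 31.1] outer top [94.6 44.2] tile right [ 96.2 -18.6]
50 lip [78.7 31.3] outer top [78.8 44.5] tile right [ 80.  -18.9]
70 lip [62.5 31.4] outer top [62.6 44.8] tile right [ 63.4 -18.8]
tile left [80.0151688  30.42993209 28.        ]
nose top [ 78.3859184  -41.00070602  35.        ] at .045 [ 76.15861816 -38.73631606  45.        ]
nose left foot [ 76.71995137 -31.86751185  21.        ]
bed L [48.95111684 74.84257943 20.        ] bed R [ 48.87094137 -60.434622    20.        ]
pivot [ 2.61984114  1.56286641 58.        ]
proj [array([306.3, 144.1]), array([221.7, -21. ]), array([228.7, 151.9]), array([365.8, 151.9])]
```

Measured: the trim's lip edge is at clamp y ≈ 29.7 after removing the 1.6 mm bias seen on the bed edges, so trim y ≈ 39.5. The tile centre is at y ≈ 4.6, about 4 mm short of home. The nose must travel about 16.5 mm. Catch 2 gives about 12.5 mm and catch 3 about 18.3 mm, so catch 3 should be the first that holds it. Next I'll go beside the outer face of the movable grip.

move_arm([
  [[-0.035,-0.025,0.018,0,0,0],[-0.036,-0.025,0.018,0,0,0],[0,0,0.03,0,0,0],[0,0,0.03,0,0,0],[0,0,0,0,0,0]],
])

```text
time: 2.7
position: [0.4399, 0.0903, 0.0572]
eef_rot: [[0.964, 0.266, 0.013], [0.266, -0.964, 0.003], [0.014, 0.0, -1.0]]
force: [-0.1, -0.2, 0.2]
gripper_width: 0.006
```

Run:
```python
from plant import env
from h import *
o=env.get_obs(); st(o); to(o,(-130,55,46))
p,d=env.snapshot('scene'); cv2.imwrite('pics/s2.png',cv2.resize(p[140:255,215:365,::-1],(780,598),interpolation=cv2.INTER_CUBIC))
```

```text
t 2.7 clampTCP [-124.1   65.7   57.2] yaw_y -74.56 Fclamp [-0.2  -0.2   0.21] w 0.006 tilt [0.76 0.2 ]
shift tool [-0.006   0.0107  0.0111]
```

View pics/s2.png

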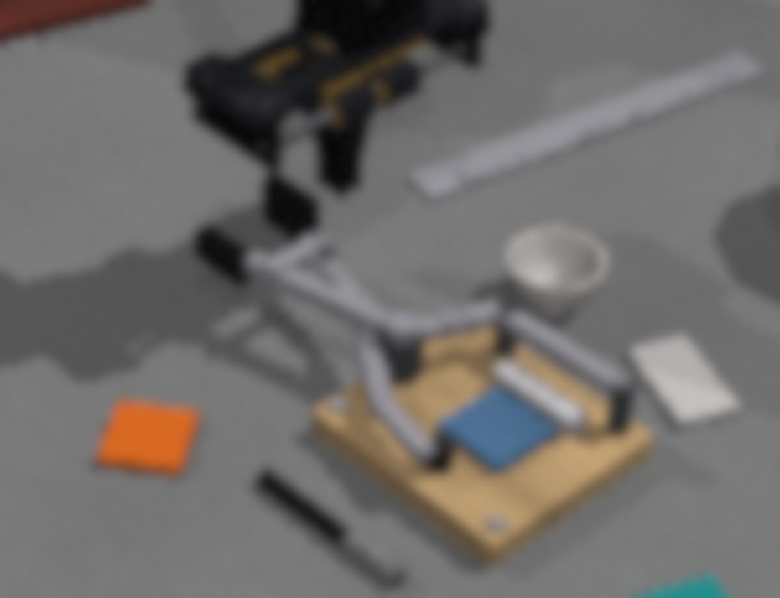

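The fingers (340,165) stand just outside the movable grip (292,205). I'll lower them and approach until contact.

move_arm([
  [[-0.006,0.002,0.011,0,0,0],[0,0.004,0,0,0,0],[0,0.004,0,0,0,0],[0,0.002,0,0,0,0]],
])

```text
time: 3.25
position: [0.4429, 0.0754, 0.0513]
eef_rot: [[0.964, 0.265, 0.024], [0.265, -0.964, 0.003], [0.024, 0.003, -1.0]]
force: [-0.6, -0.5, 1.0]
gripper_width: 0.004
```

```bash
python3 -c "
from plant import env
from h import *
st(env.get_obs())"
```

```text
t 3.25 clampTCP [-125.2   50.5   51.3] yaw_y -74.61 Fclamp [-0.73 -0.31  0.99] w 0.004 tilt [1.36 0.19]
```

move_arm([
  [[-0.003,0.001,0.004,0,-1.2,0],[0,0.0015,0,0,0,0],[0,0.0015,0,0,0,0],[0,0.0015,0,0,0,0]],
])

```text
time: 3.75
position: [0.4417, 0.0692, 0.0471]
eef_rot: [[0.964, 0.266, 0.002], [0.266, -0.964, -0.002], [0.001, 0.003, -1.0]]
force: [-0.8, 2.5, -0.6]
gripper_width: 0.004
```

```bash
python3 -c "
from plant import env
from h import *
st(env.get_obs())"
```

```text
t 3.75 clampTCP [-128.1   44.9   47.1] yaw_y -74.6 Fclamp [-0.04  2.65 -0.65] w 0.004 tilt [ 0.11 -0.12]
```

Contact at TCP y ≈ 45. Now I'll push slowly.

move_arm([
  [[0,0.002,0,0,0,0],[0,0.002,0,0,0,0],[0,0.002,0,0,0,0],[0,0.002,0,0,0,0],[0,0.002,0,0,0,0],[0,0.002,0,0,0,0]],
])

```text
time: 4.5
position: [0.442, 0.0613, 0.046]
eef_rot: [[0.964, 0.265, -0.004], [0.265, -0.964, 0.006], [-0.002, -0.007, -1.0]]
force: [-1.1, 9.9, -0.2]
gripper_width: 0.009
```

```bash
python3 -c "
from plant import env
from h import *
st(env.get_obs())"
```

```text
t 4.5 clampTCP [-129.9   37.2   46. ] yaw_y -74.66 Fclamp [ 1.67  9.86 -0.15] w 0.009 tilt [-0.22  0.34]
```

move_arm([
  [[0,0.0025,0,0,0,0],[0,0.0025,0,0,0,0],[0,0.0025,0,0,0,0],[0,0.0025,0,0,0,0]],
])

```text
time: 5.0
position: [0.443, 0.0535, 0.0451]
eef_rot: [[0.964, 0.264, -0.007], [0.264, -0.964, 0.011], [-0.004, -0.012, -1.0]]
force: [-3.3, 10.8, 0.7]
gripper_width: 0.005
```

```bash
python3 -c "
from plant import env
from h import *
st(env.get_obs())"
```

```text
t 5.0 clampTCP [-131.    29.5   45.1] yaw_y -74.68 Fclamp [-0.2  11.28  0.71] w 0.005 tilt [-0.41  0.61]
```

move_arm([
  [[0,0.0025,0,0,0,0],[0,0.0025,0,0,0,0],[0,0.0025,0,0,0,0]],
])

```text
time: 5.38
position: [0.4441, 0.0476, 0.0445]
eef_rot: [[0.965, 0.264, -0.009], [0.264, -0.964, 0.014], [-0.005, -0.016, -1.0]]
force: [-3.6, 2.5, 0.8]
gripper_width: 0.006
```

Run:
```python
from plant import env
from h import *
st(env.get_obs())
p,d=env.snapshot('top'); cv2.imwrite('pics/t3.png',cv2.resize(p[160:300,180:320,::-1],(600,600),interpolation=cv2.INTER_CUBIC))
```

```text
t 5.38 clampTCP [-131.6   23.5   44.5] yaw_y -74.71 Fclamp [-2.8   3.38  0.79] w 0.006 tilt [-0.51  0.81]
```

View pics/t3.png

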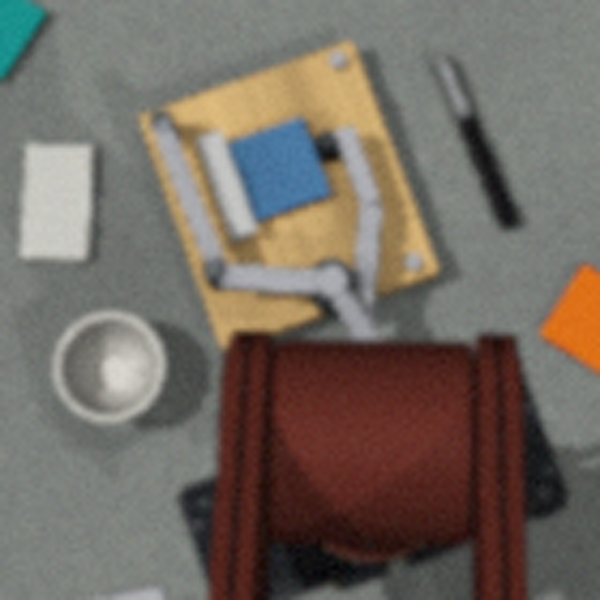

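Force fell from 11 to 3.4 N at ~22 mm of travel, so the second tooth has been passed. The nose (327,147) only just reaches the tile and the tile is not home, as predicted. On to the third catch.

move_arm([
  [[0,0.0025,0,0,0,0],[0,0.0025,0,0,0,0],[0,0.0025,0,0,0,0],[0,0.0025,0,0,0,0]],
])

```text
time: 5.92
position: [0.4451, 0.0423, 0.0435]
eef_rot: [[0.965, 0.261, -0.012], [0.262, -0.965, 0.024], [-0.006, -0.027, -1.0]]
force: [-2.9, 5.4, 4.1]
gripper_width: 0.004
```

```bash
python3 -c "
from plant import env
from h import *
st(env.get_obs())"
```

```text
t 5.92 clampTCP [-132.1   18.1   43.5] yaw_y -74.84 Fclamp [-1.37  6.    4.13] w 0.004 tilt [-0.71  1.38]
```

move_arm([
  [[0,0.002,-0.001,-0.7,0,0],[0,0.002,-0.001,-0.7,0,0],[0,0.0025,0,0,0,0]],
])

```text
time: 6.3
position: [0.4457, 0.0383, 0.0448]
eef_rot: [[0.965, 0.261, -0.008], [0.261, -0.965, 0.005], [-0.007, -0.007, -1.0]]
force: [-1.4, 8.8, 0.5]
gripper_width: 0.002
```

```bash
python3 -c "
from plant import env
from h import *
st(env.get_obs())"
```

```text
t 6.3 clampTCP [-132.6   14.1   44.8] yaw_y -74.9 Fclamp [1.07 8.84 0.54] w 0.002 tilt [-0.47  0.29]
```

move_arm([
  [[0,0.0025,0,-0.3,0,0],[0,0.0025,0,0,0,0]],
])

```text
time: 6.55
position: [0.4462, 0.036, 0.0446]
eef_rot: [[0.966, 0.26, -0.008], [0.26, -0.966, 0.005], [-0.007, -0.007, -1.0]]
force: [-4.2, 15.4, 4.2]
gripper_width: 0.005
```

```bash
python3 -c "
from plant import env
from h import *
st(env.get_obs())"
```

```text
t 6.55 clampTCP [-132.7   11.8   44.6] yaw_y -74.95 Fclamp [ 0.14 15.91  4.2 ] w 0.005 tilt [-0.48  0.3 ]
```

move_arm([
  [[0,0.0025,0,0,0,0],[0,0.002,0,0,0,0]],
])

```text
time: 6.8
position: [0.4462, 0.0363, 0.0445]
eef_rot: [[0.966, 0.258, -0.011], [0.258, -0.966, 0.014], [-0.007, -0.017, -1.0]]
force: [-3.5, 13.2, 3.3]
gripper_width: 0.004
```

Run:
```python
from plant import env
from h import *
st(env.get_obs())
p,d=env.snapshot('top'); cv2.imwrite('pics/t4.png',cv2.resize(p[180:240,200:300,::-1],(800,480),interpolation=cv2.INTER_CUBIC))
st(env.get_obs())
```

```text
t 6.8 clampTCP [-132.7   12.    44.5] yaw_y -75.03 Fclamp [ 0.2  13.62  3.33] w 0.004 tilt [-0.62  0.83]
t 6.85 clampTCP [-132.7   12.    44.5] yaw_y -75.03 Fclamp [-0.32 14.72  4.08] w 0.004 tilt [-0.63  0.83]
```

View pics/t4.png

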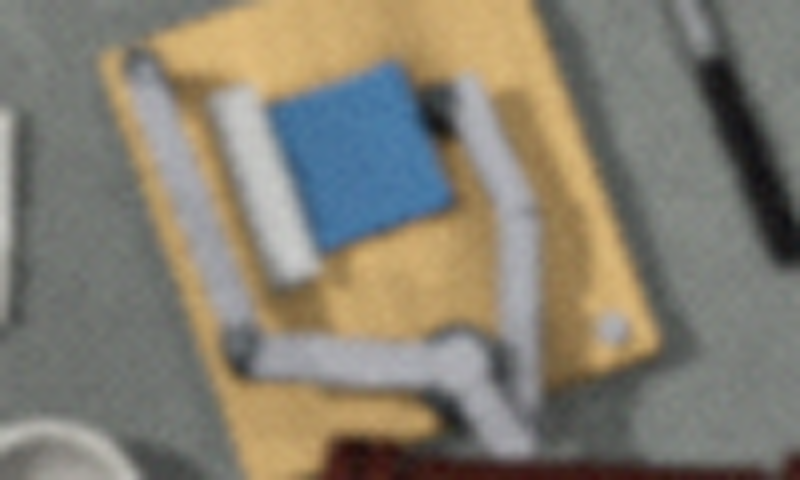

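With the face's rotation included, TCP y 12 corresponds to ~0.27 rad, the hard stop. Catch 3 (0.25) was therefore passed at y ≈ 15. The tile is visibly home, its edge under the lip. I'll ease off slowly.

move_arm([
  [[0,-0.001,0,0,0,0],[0,-0.001,0,0,0,0],[0,-0.001,0,0,0,0],[0,-0.001,0,0,0,0]],
])

```text
time: 7.35
position: [0.4449, 0.0424, 0.045]
eef_rot: [[0.966, 0.258, -0.011], [0.258, -0.966, 0.019], [-0.006, -0.021, -1.0]]
force: [-1.3, 1.7, 0.3]
gripper_width: 0.006
```

```bash
python3 -c "
from plant import env
from h import *
st(env.get_obs())"
```

```text
t 7.35 clampTCP [-132.2   18.2   45. ] yaw_y -75.05 Fclamp [-0.78  1.98  0.32] w 0.006 tilt [-0.65  1.07]
```

move_arm([
  [[0,-0.001,0,0,0,0],[0,-0.0015,0,0,0,0],[0,-0.003,0,0,0,0],[0,-0.006,0,0,0,0],[0,-0.01,0,0,0,0],[0,-0.015,0,0,0,0],[0,0,0,0,0,0],[0,0,0,0,0,0],[0,0,0,0,0,0]],
])

```text
time: 8.48
position: [0.4365, 0.0791, 0.0464]
eef_rot: [[0.966, 0.259, -0.008], [0.259, -0.966, 0.016], [-0.003, -0.018, -1.0]]
force: [0.4, 0.2, 0.3]
gripper_width: 0.006
```

Run:
```python
from plant import env
from h import *
import pickle
o=env.get_obs(); st(o); ci=env.camera_info('wrist')
for n in('top','wrist'):
    p,d=env.snapshot(n); 
    if n=='wrist': cv2.imwrite('pics/w5.png',p[:,:,::-1]); pickle.dump((ci,p,d,o),open('w5.pkl','wb'))
    else: cv2.imwrite('pics/t5.png',cv2.resize(p[160:300,180:320,::-1],(600,600),interpolation=cv2.INTER_CUBIC))
```

```text
t 8.47 clampTCP [-130.3   55.8   46.4] yaw_y -75.0 Fclamp [0.46 0.13 0.33] w 0.006 tilt [-0.43  0.94]
```

View pics/t5.png

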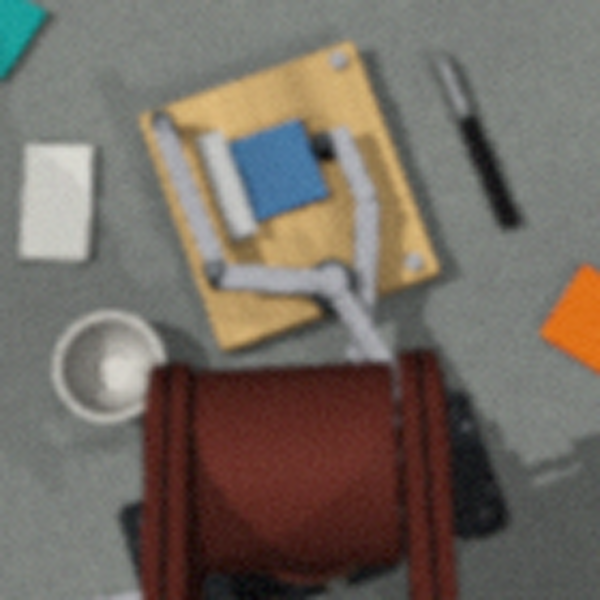

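View pics/w5.png

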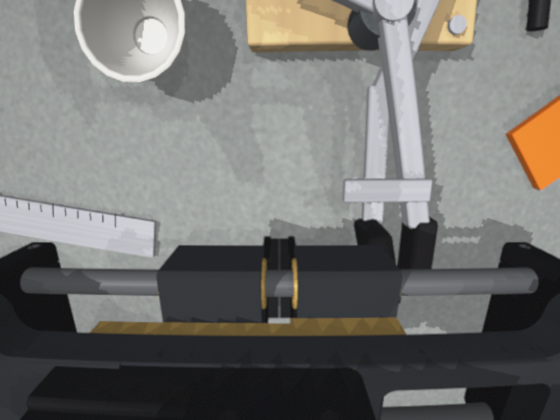

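Run:
```python
from h import *
import pickle
ci,p,d,o=pickle.load(open('w5.pkl','rb'))
for th in(.09,.16,.2,.23,.25):
    f=lambda X,Y,z:proj(ci,c2w((X*np.cos(th)-Y*np.sin(th),X*np.sin(th)+Y*np.cos(th),z))).round(0)
    print(th,'movable top front corners',f(-108,35,70),f(-108,21,70))
print('fixed',proj(ci,c2w((-108,-21,57))),proj(ci,c2w((-108,-35,57))),'rack ends',proj(ci,c2w((-84,20,60))),proj(ci,c2w((-84,-26,60))))
cv2.imwrite('pics/w5c.png',cv2.resize(p[130:280,320:460,::-1],(560,600),interpolation=cv2.INTER_CUBIC))
```

```text
0.09 movable top front corners [338. 237.] [366. 235.]
0.16 movable top front corners [353. 240.] [381. 235.]
0.2 movable top front corners [362. 241.] [389. 235.]
0.23 movable top front corners [369. 241.] [396. 235.]
0.25 movable top front corners [373. 241.] [400. 235.]
fixed [417.40984642 222.9762622 ] [442.14161631 222.77954855] rack ends [347.24859021 181.83147415] [434.73166767 181.45514619]
```

View pics/w5c.png

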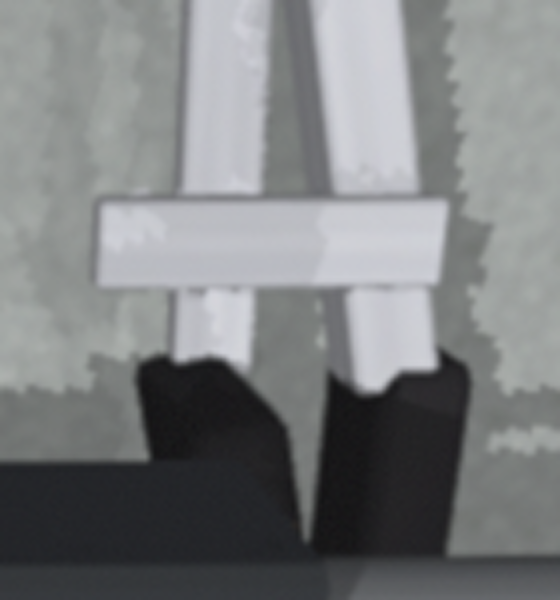

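The inner top corner of the movable grip is at (392,237). That matches θ ≈ 0.23 (predicted 393 with the 2.5 px bias seen on the rack) and not 0.16 (378). Catch 3 holds with the fingers clear and force near 0. Next I'll go above the grip top at about clamp (-133,-1).

move_arm([
  [[0,0,-0.025,0,0,0],[0,0,-0.028,-0.9,0,-0.7],[0,0.02,0,0,0,0],[-0.001,0.02,0,0,0,0],[-0.001,0.017,0,0,0,0],[0,0,0,0,0,0]],
])

```text
time: 9.32
position: [0.4511, 0.0198, 0.1011]
eef_rot: [[0.963, 0.269, -0.003], [0.269, -0.963, 0.0], [-0.003, -0.001, -1.0]]
force: [-0.8, 0.0, 0.4]
gripper_width: 0.007
```

Run:
```python
from plant import env
from h import *
o=env.get_obs(); st(o); to(o,(-134,-1,76))
p,d=env.snapshot('scene'); cv2.imwrite('pics/s6.png',cv2.resize(p[140:255,215:365,::-1],(780,598),interpolation=cv2.INTER_CUBIC))
```

```text
t 9.32 clampTCP [-132.4   -5.2  101.1] yaw_y -74.42 Fclamp [-0.72  0.23  0.36] w 0.007 tilt [-0.17  0.02]
shift tool [-0.0015 -0.0041  0.0251]
```

View pics/s6.png

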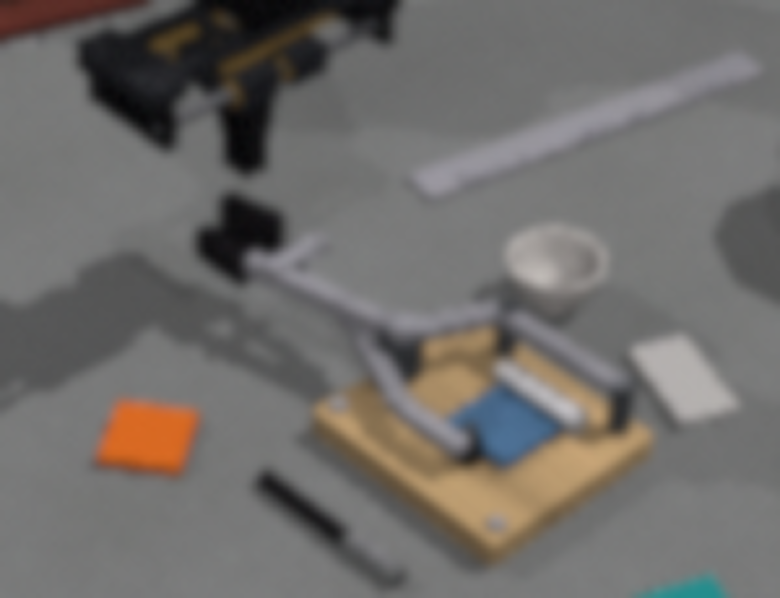

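The scene view shows the clamp closed, the tile pressed home under the trim, and the fingers (245,150) above the tall grip (250,210). I'll descend.

move_arm([
  [[-0.001,-0.004,0.012,0,0,0],[0,0,0.009,0,0,0],[0,0,0.003,0,0,0],[0,0,0.002,0,0,0]],
])

```text
time: 9.88
position: [0.4472, 0.0259, 0.0723]
eef_rot: [[0.963, 0.271, -0.005], [0.271, -0.963, 0.001], [-0.005, -0.003, -1.0]]
force: [0.2, 0.1, 0.4]
gripper_width: 0.007
```

```bash
python3 -c "
from plant import env
from h import *
st(env.get_obs())"
```

```text
t 9.88 clampTCP [-134.4    1.8   72.3] yaw_y -74.3 Fclamp [0.24 0.03 0.39] w 0.007 tilt [-0.31  0.08]
```

move_arm([
  [[0,0.002,0.001,0,0,0],[0,0,0.0025,0,0,0],[0,0,0.0025,0,0,0],[0,0,0.0025,0,0,0]],
])

```text
time: 10.38
position: [0.449, 0.0246, 0.0651]
eef_rot: [[0.963, 0.27, -0.003], [0.27, -0.963, 0.003], [-0.003, -0.004, -1.0]]
force: [-3.4, 1.4, 7.2]
gripper_width: 0.009
```

```bash
python3 -c "
from plant import env
from h import *
st(env.get_obs())"
```

```text
t 10.38 clampTCP [-133.1    0.    65.1] yaw_y -74.31 Fclamp [-2.85  2.3   7.2 ] w 0.009 tilt [-0.19  0.16]
```

move_arm([
  [[0,0,0.0025,0,0,0],[0,0,0.0025,0,0,0],[0,-0.002,0.002,0,0,0],[0,-0.002,0.002,0,0,0]],
])

```text
time: 10.88
position: [0.4485, 0.0279, 0.0615]
eef_rot: [[0.963, 0.271, -0.005], [0.271, -0.963, 0.001], [-0.005, -0.003, -1.0]]
force: [-9.5, -0.5, 21.4]
gripper_width: 0.005
```

```bash
python3 -c "
from plant import env
from h import *
st(env.get_obs())"
```

```text
t 10.88 clampTCP [-132.7    3.3   61.5] yaw_y -74.29 Fclamp [-9.33  2.07 21.37] w 0.005 tilt [-0.29  0.08]
```

move_arm([
  [[-0.001,-0.004,0.0005,0,0,0],[-0.0005,-0.004,0.001,0,0,0],[0,-0.004,0.001,0,0,0]],
])

```text
time: 11.25
position: [0.4472, 0.0391, 0.0632]
eef_rot: [[0.963, 0.27, 0.002], [0.27, -0.963, 0.002], [0.002, -0.001, -1.0]]
force: [-2.3, 1.6, 8.6]
gripper_width: 0.004
```

```bash
python3 -c "
from plant import env
from h import *
st(env.get_obs())"
```

```text
t 11.25 clampTCP [-130.9   14.5   63.2] yaw_y -74.34 Fclamp [-1.83  2.13  8.62] w 0.004 tilt [0.09 0.09]
```

move_arm([
  [[0,-0.004,0.0015,0,0,0],[0,-0.004,0.0015,0,0,0],[0,-0.004,0.0015,0,0,0]],
])

```text
time: 11.62
position: [0.4476, 0.0489, 0.0626]
eef_rot: [[0.963, 0.271, 0.009], [0.271, -0.963, -0.003], [0.008, 0.005, -1.0]]
force: [-0.9, -5.0, 7.9]
gripper_width: 0.005
```

```bash
python3 -c "
from plant import env
from h import *
st(env.get_obs())"
```

```text
t 11.62 clampTCP [-127.8   23.7   62.6] yaw_y -74.29 Fclamp [-2.27 -4.6   7.85] w 0.005 tilt [ 0.51 -0.16]
```

move_arm([
  [[0,-0.004,0.0015,0,0,0],[0,-0.003,0.0015,0,0,0]],
])

```text
time: 11.88
position: [0.4487, 0.0534, 0.0623]
eef_rot: [[0.962, 0.271, 0.015], [0.271, -0.962, -0.007], [0.012, 0.011, -1.0]]
force: [-2.0, -4.9, 8.8]
gripper_width: 0.008
```

Run:
```python
from plant import env
from h import *
st(env.get_obs())
p,d=env.snapshot('top'); cv2.imwrite('pics/t7.png',cv2.resize(p[160:300,180:320,::-1],(600,600),interpolation=cv2.INTER_CUBIC))
```

```text
t 11.88 clampTCP [-125.6   27.8   62.3] yaw_y -74.26 Fclamp [-3.28 -4.17  8.77] w 0.008 tilt [ 0.83 -0.42]
```

View pics/t7.png

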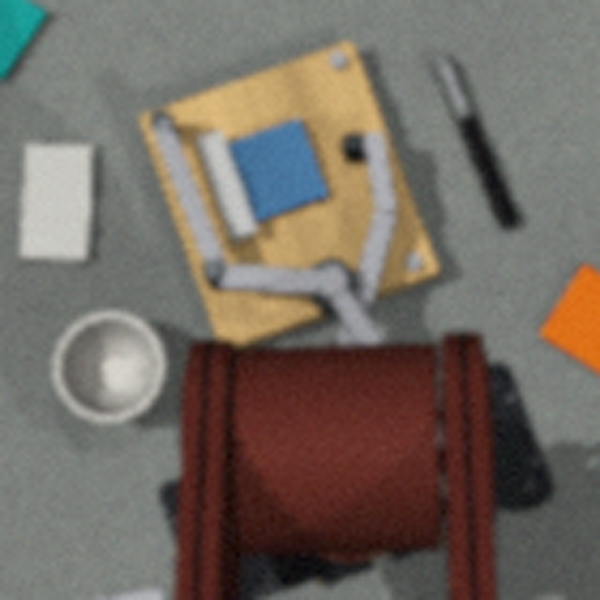

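The jaw is back at its open place (nose at (353,147), the same as at the start) and the tile is still home. I'll lift, then retreat to a viewing pose.

move_arm([
  [[0,0,-0.004,0,0,0],[0,0,-0.006,0,0,0],[0,0,-0.025,0,-0.8,0],[0.03,0,-0.025,0,0,0],[0.03,0,-0.025,0,0,0],[0,0,0,0,0,0],[0,0,0,0,0,0]],
])

```text
time: 12.8
position: [0.5059, 0.07, 0.1486]
eef_rot: [[0.963, 0.271, -0.001], [0.271, -0.963, -0.013], [-0.004, 0.012, -1.0]]
force: [-0.5, 0.4, 0.5]
gripper_width: 0.006
```

Run:
```python
from plant import env
from h import *
o=env.get_obs(); st(o); ci=env.camera_info('wrist')
p,d=env.snapshot('wrist'); cv2.imwrite('pics/w8.png',p[:,:,::-1])
hsv=cv2.cvtColor(p,cv2.COLOR_RGB2HSV)
m=cv2.inRange(hsv,(95,90,60),(125,255,255)); m[150:]=0;m[:,:200]=0;m[:,400:]=0
cs,_=cv2.findContours(m,0,1); c=max(cs,key=cv2.contourArea); b=cv2.boundingRect(c); print(b,cv2.minAreaRect(c))
cx=b[0]+b[2]; v=b[1]+b[3]//2
print('right edge',w2c(onplane(ci,cx-.5,v,.028)),'lip/left',w2c(onplane(ci,b[0]-.5,v,.034)))
pts=c.reshape(-1,2); 
e=[(v,pts[pts[:,1]==v][:,0].max()) for v in range(b[1]+4,b[1]+b[3]-4) if (pts[:,1]==v).any()]
W=np.array([w2c(onplane(ci,u+.5,v,.028))[:2] for v,u in e]); k=np.polyfit(W[:,0],W[:,1],1); print('slope rad',k[0],'y',W[:,1].mean())
y0,x0=max(b[1]-40,0),b[0]-60
cv2.imwrite('pics/w8c.png',cv2.resize(p[y0:y0+130,x0:x0+173,::-1],(798,600),interpolation=cv2.INTER_CUBIC))
```

```text
t 12.8 clampTCP [-66.   28.3 148.6] yaw_y -74.29 Fclamp [-0.4   0.58  0.48] w 0.006 tilt [-0.04 -0.73]
(276, 12, 51, 61) ((301.0, 42.0), (60.0, 50.0), 90.0)
right edge [ 79.99481501 -14.60012141  28.        ] lip/left [78.18540643 30.58887629 34.        ]
slope rad 0.0049987245539532535 y -13.48221857512312
```

View pics/w8.png

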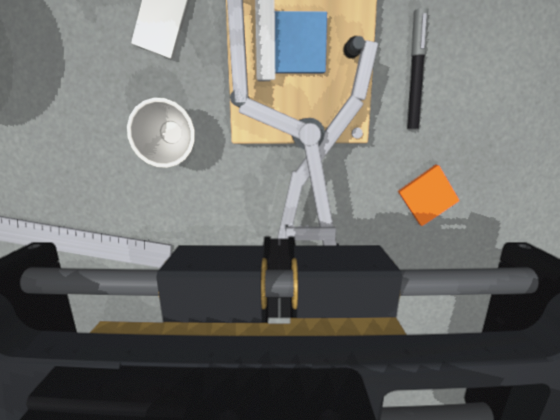

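View pics/w8c.png

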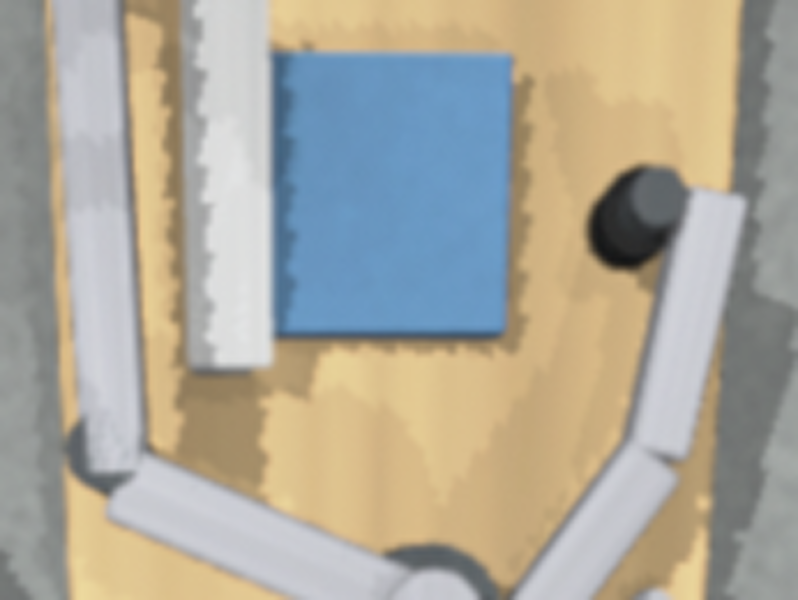

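The lip-to-tile-edge distance is 45.2 mm (home is 46, and it was 50.1 at the start), and the slope is 0.005 rad. The jaw is open as at the start, and the arm is clear. I'm handing in.

```bash
python3 -c "
from plant import env
print(env.sign_off())"
```

```text
the job is handed in; nothing more can be done
None
```

I pressed the tile home and handed the job in. It gives no verdict, so success rests on my own checks below.

**Closing:** I pushed the movable grip's outer face slowly through to the third catch. My measurement (trim at clamp y about 39.5 mm) made that the first catch able to hold the tile. At catch 2 the nose had only just reached the tile. The handle ran to about its 0.27 rad hard stop before I eased off. The push peaked at about 16 N in my readings.

**Ratchet holding alone:** With the fingers withdrawn for about 2 s, the wrist view matched a handle angle of about 0.23 rad and the tile looked home. I could not measure the tile-to-trim force. From the nose spring I expect about 6 N while held and about 10 N at most at the hard stop, against the 17 N limit.

**Release:** I pressed the grip straight down and drew it outwards until the jaw was open, then lifted clear. The press briefly reached about 21 N down (23 N in total), near the grip's end stop and under the 40 N limit.

**Last checks:**
- **Handle:** The nose is back at its starting pixel, so the handle looks fully open.
- **Tile:** Its edge is 45.2 mm from the trim's lip (46 mm is home, 50.1 mm at the start) and parallel within about 0.005 rad.
- **Arm and bench:** The arm is clear with no contact force, and nothing else I could see had moved.

**Disagreement:** The wrist camera and my clamp frame differed by about 1.6 mm. I allowed for this by measuring relative distances.

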